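Put the pressing weight away in the tool chest

TASK

Take the block-shaped pressing weight off the sloping reading stand, reaching in under its lamp bar, and set it down flat in the empty pocket of the open drawer (fin upward and running front to back; set it down, do not drop it). Then gently slide the drawer fully shut. Do not knock the stand or its lamp, and leave the jar and the brush between the chest and the stand where they are.

Things in the scene. Friction and masses are not known exactly. Their poses are not given: they have to be found in the camera images.
- weight: Pressing weight, 0.35 to 0.55 kg: steel block 60 (x) x 40 (y) x 22 mm (z) with an upright dark wooden fin on top to grip: 50 mm long in x, 16 thick in y, 22 to 54 mm above the underside. Origin: centre of the underside; z up through the fin. It starts lying on the stand's 35 degree slope, -x end against the ledge, x up the slope, so its z leans 35 degrees to the stand's front.
- stand: Fixed wooden reading stand, 260 mm wide, its board sloping 35 degrees up towards the back. Origin: on the table under its middle; x to its back, y to its left, z up; it faces the robot within 0.2 rad. Slope's foot at x -60, z 35 mm, with a ledge 12 mm high and 10 thick; board 150 mm long up the slope.
- lamp (a point): Middle of the front lower edge of the stand's fixed aluminium lamp bar (stand x -40, y 0, z 190 mm). The bar is 36 mm deep (towards the back), 24 mm high, 290 mm long in y, held by posts and arms behind it at y +-138 mm. It overhangs the weight; the space in front of it is open above. Axes as the stand's.
- chest: Fixed grey steel bench-top drawer chest, 280 mm wide, 270 deep, 142 high. Origin: on the table under the middle of its front face; x to its back, y to its left, z up; it faces the robot within 0.12 rad. The top drawer stands open; the lower one is a shut dummy with a bar handle.
- drawer (a joint): How far the top drawer is pulled out towards the chest's -x, in m: 0 fully shut, stop at 0.19; starts 0.135 to 0.16 open. Slides with little friction (1.5 N plus 5 N per m/s), stays where left, no catch. Its front panel is 15 mm thick, outer face at chest x = -15 mm minus the opening, 56 to 128 mm above the table.
- handle (a point): Middle of the drawer's steel bar handle: bar 11 mm thick, 120 mm long in y, its axis 35 mm before the panel's outer face, 105 mm above the table and 37 mm below the chest's top. Moves with the drawer; when fully shut it is 50 mm in front of the chest's front face. Axes as the chest's. Pushing it shuts the drawer.
- pocket (a point): Floor centre of the empty pocket: the left one (+y) of two equal ones just behind the drawer front; 62 mm above the table; moves with the drawer. 74 mm (x) x 56 mm (y) inside, walls 18 mm high. It lies 47 mm behind the inner face of the front, which rises 66 mm above this floor, and 60 mm left of the drawer's middle. Axes as the chest's. Chest top's underside: 68 mm above this floor.
- puck: Round steel weight, 44 mm across and 46 mm tall with a knob, already in the right-hand pocket of the drawer; it rides with the drawer. Origin: centre of the underside.
- jar: Small lidded glass jar, 54 mm across, 65 mm tall, standing between the chest and the stand. Not part of the job. Origin: underside.
- brush: Wooden-handled brush lying on the table between the chest and the stand, roughly along the robot's x. Not part of the job. Origin: underside.

How it is judged (in metres and radians):
On the way, in this order (a step that is already met when the one before it is completed fails the run):
1. the weight is held by the fingers and lifted off the stand (contact force between the fingers and weight above 0.5 N and distance of weight from where it was at the start of the episode above 0.05 m and contact force between weight and stand below 0.05 N), for 0.1 s.
2. the weight is brought down flat in the empty pocket, within 8 mm of its floor, while still held, with the drawer open (x of weight in the frame of pocket between -0.012 and 0.012 m and y of weight in the frame of pocket between -0.012 and 0.012 m and z of weight in the frame of pocket below 0.008 m and contact force between the fingers and weight above 0.5 N and angle between weight's own z axis and vertical below 0.2 rad and value of joint drawer above 0.08 m), for 0.04 s.
3. the drawer is shut with the weight in its pocket (x of weight in the frame of pocket between -0.012 and 0.012 m and y of weight in the frame of pocket between -0.012 and 0.012 m and z of weight in the frame of pocket below 0.006 m and value of joint drawer below 0.004 m), for 0.2 s.
At the end, for the whole second after the job is handed in: The weight lies released, at rest and flat (within 0.1 rad, fin up) on the floor of the left pocket, its centre within 12 mm of the pocket's centre front to back and sideways and under 6 mm above its floor, lengthwise along the drawer (within 0.35 rad), and the drawer is shut to within 4 mm (all of step 3 and angle between weight's own z axis and vertical below 0.1 rad and angle between the x axis of weight and the x axis of pocket, either way round below 0.35 rad and linear speed of weight below 0.02 m/s and contact force between the fingers and weight below 0.1 N); the robot touches nothing.
It fails at once if the drawer is slammed (shut faster than 0.45 m/s) (velocity of joint drawer below -0.45 m/s).
It fails at once if the arm or gripper body knocks the stand or its lamp (over 15 N) (contact force between the arm and stand above 15 N).
It fails at once if the jar or the brush is moved by over 30 mm (distance of any of jar, brush from where it was at the start of the episode above 0.03 m).
It fails at once if the round weight is thrown out of its place or tipped over (angle between puck's own z axis and vertical above 0.5 rad).
It also fails if it takes over 61 s, if anything falls off the work surface, if the arm or the gripper's body presses on something with over 40 N, if the wrist force passes 120 N, or if a joint passes its speed limit or range.

ROBOT

A 6-joint arm with a two-finger parallel gripper is mounted at the origin on the work surface. World frame = base frame: x ahead of the robot, y to its left, z up, the work surface at z = 0. Lengths are in m, angles in degrees, forces in N, time in s.
With the tool pointing down it reaches from about 0.325 to 0.85 m from the base axis. Payload 15.5 kg.
Tool frame: the origin (TCP) lies at the very end of the fingers, on their centre line; the grasp point (between the pads) lies arm.grip_depth behind it (arm.grip_depth is the distance from the TCP to the grasp point, in m); z points along the fingers, y is the line along which they close (so a half turn about z gives the same grasp; the last joint's range is limited). The gripper opens to 91 mm and grips with 3 to 60 N. Pads are 32 mm wide; open, the fingers measure 118 mm over their backs; the gripper's body (76 mm by 178 mm) begins 60 mm behind the grasp point.
Start: joints at [61.851, 28.281, 77.091, -0, 74.628, -5.472], TCP at [0.241, 0.577, 0.214] pointing down, gripper open.
Joint ranges: [-166.48, 166.48], [-47.26, 123.95], [12.59, 153.08], [-70.14, 250.14], [6.76, 159.57], [-176.63, 176.63]. Speed limits (degrees/s): [108.29, 108.29, 147.25, 172.46, 172.46, 172.46].

INTERFACE

Orientations are given as a 3x3 rotation matrix whose columns are the frame's x, y, z axes.
In Python, from rig import arm gives the robot as it stands. Calls block until the motion is done:
- arm.move_to(position, orientation): joint-space move of the TCP to a pose.
- arm.move_l(position, orientation=None, feed=0.15): straight line of the TCP; orientation=None keeps the orientation; feed is the mean speed in m/s.
- arm.move_joints(angles): joint-space move.
- arm.grip(opening): finger opening in m; the grip force is fixed at half the most; returns when the fingers have stopped.
- arm.sleep(seconds).
- arm.solve_ik(position, orientation): joint angles nearest the present ones, or None.
- arm.snapshot(name): name is "scene" or "top"; returns the picture (400x640x3 uint8, red, green, blue); there is no depth.
- arm.get_calibration(name): a dict with "intrinsics" (3x3 intrinsics, pixels), "cam_to_world" (4x4, takes a point from camera to world coordinates). Camera axes: x right, y down, z forward; pixel columns grow to the right and rows downward; lengths in m; the calibration is good to about 2 mm. A picture is of the moment at which its call begins. get_calibration takes no time and is no camera call.
A pose or a line that the arm cannot do raises arm.Unreachable and nothing moves.
- arm.sign_off(): hands the job in; it is judged then, once.
Readings, each from a call of its own:
- arm.current_t(): time.
- arm.current_joint_positions(): joint angles.
- arm.current_dq(): joint speeds.
- arm.current_tau(): joint torques, N m.
- arm.current_ee_pos(): TCP position.
- arm.current_tool_rot(): TCP orientation.
- arm.current_force(): force on the tool from outside, world axes, zero at the start.
- arm.current_torque(): the same for the moment, N m.
- arm.current_width(): finger opening in m.
- arm.current_grasp_force(): force on a finger pad.
Only numpy, scipy, OpenCV 4.12 (cv2) and the standard library are available. Lean on these libraries where they do the work, as an engineer would, in place of code of your own. Each camera call takes 0.05 s, during which the arm holds its last target. There are 200 camera calls.

## Working session

There is one attempt and no reset: what is moved stays moved. The work goes in short steps, each a Python script; the robot and the scene stay as the last script left them, time stands still between calls to the robot, and variables do not carry over. Pictures are saved under pics/ and viewed, at most 14 in all, crops included, and the job is handed in when it is done.

```bash
mkdir -p pics
python3 - <<'E'
from rig import arm
import cv2,numpy as np
for n in("scene","top"):
    im=arm.snapshot(n);cv2.imwrite(f"pics/{n}0.png",im[:,:,::-1])
    c=arm.get_calibration(n);print(n,np.round(c["intrinsics"],1).tolist(),np.round(c["cam_to_world"],4).tolist())
print(arm.grip_depth,arm.current_t(),arm.current_width(),np.round(arm.current_tool_rot(),3).tolist())
E
```

```text
scene [[442.3, 0.0, 319.2], [0.0, 442.3, 204.9], [0.0, 0.0, 1.0]] [[0.0145, 0.7328, -0.6803, 1.239], [0.9997, 0.0024, 0.0238, -0.0216], [0.019, -0.6804, -0.7326, 0.8688], [0.0, 0.0, 0.0, 1.0]]
top [[438.1, 0.0, 317.3], [0.0, 438.1, 194.9], [0.0, 0.0, 1.0]] [[0.0662, -0.9765, 0.205, 0.3505], [-0.9978, -0.0655, 0.0102, -0.0058], [0.0035, -0.2052, -0.9787, 1.1494], [0.0, 0.0, 0.0, 1.0]]
0.0188 0.1 0.09129228667796362 [[-0.923, 0.386, -0.0], [0.386, 0.923, -0.001], [0.0, -0.001, -1.0]]
```

View pics/scene0.png

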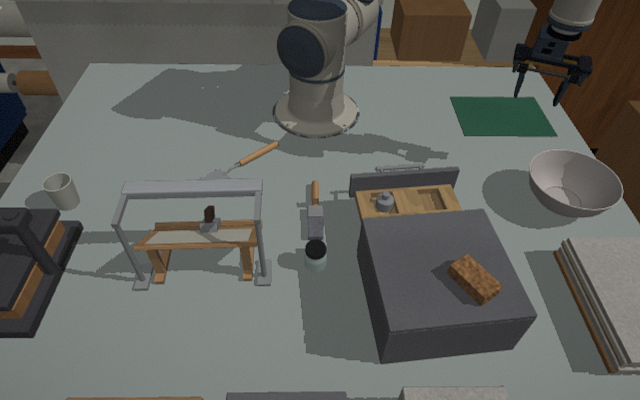

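View pics/top0.png

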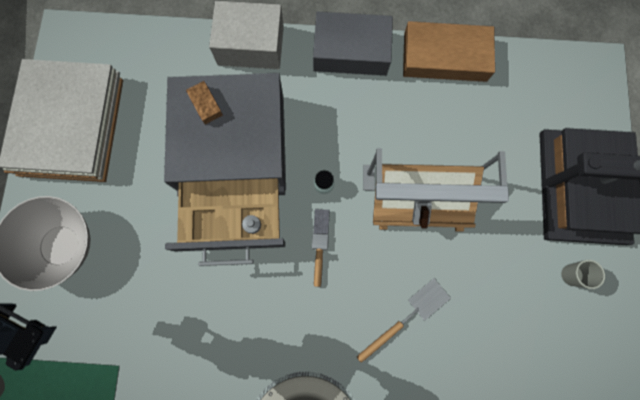

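The scene picture shows the stand at left (lamp bar around (190,187), weight at (209,218)) and the chest at right with its drawer open. The top view shows the weight's fin near (423,215), the lamp bar at (378–507,190), the empty pocket near (203,222), the puck at (252,223) and the handle near (227,258). Next I'll enlarge both areas.

Run:
```python
import cv2,numpy as np
a=cv2.imread("pics/top0.png");b=cv2.imread("pics/scene0.png")
r=lambda i,x,y,w,h,s:cv2.resize(i[y:y+h,x:x+w],None,fx=s,fy=s,interpolation=cv2.INTER_CUBIC)
cv2.imwrite("pics/c1.png",np.vstack([r(a,360,145,160,100,5)[:, :],]))
cv2.imwrite("pics/c2.png",r(a,155,160,150,110,5))
cv2.imwrite("pics/c3.png",r(b,105,170,180,125,4.4))
```

```text
(no output)
```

View pics/c1.png

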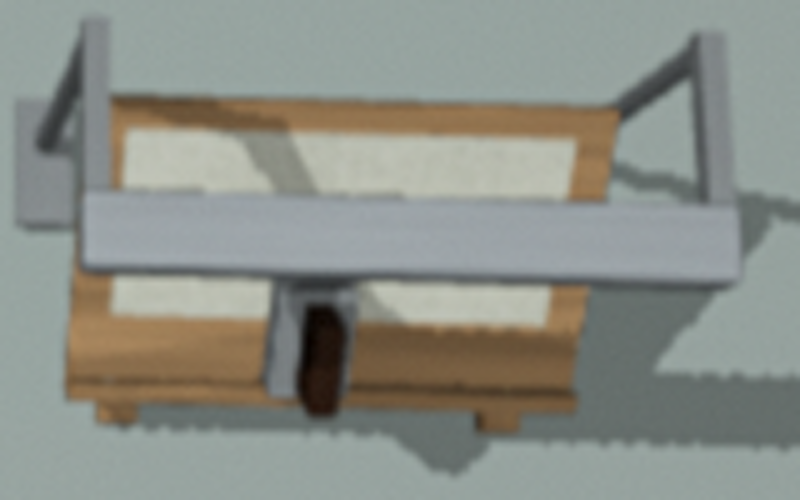

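View pics/c2.png

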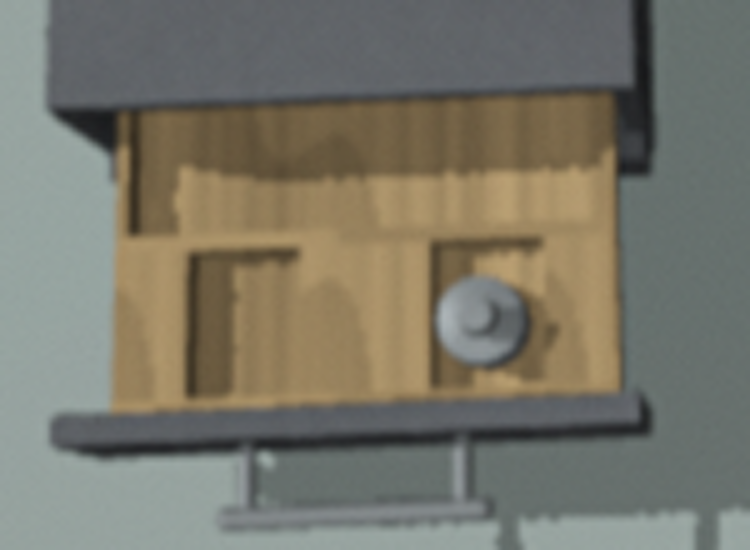

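View pics/c3.png

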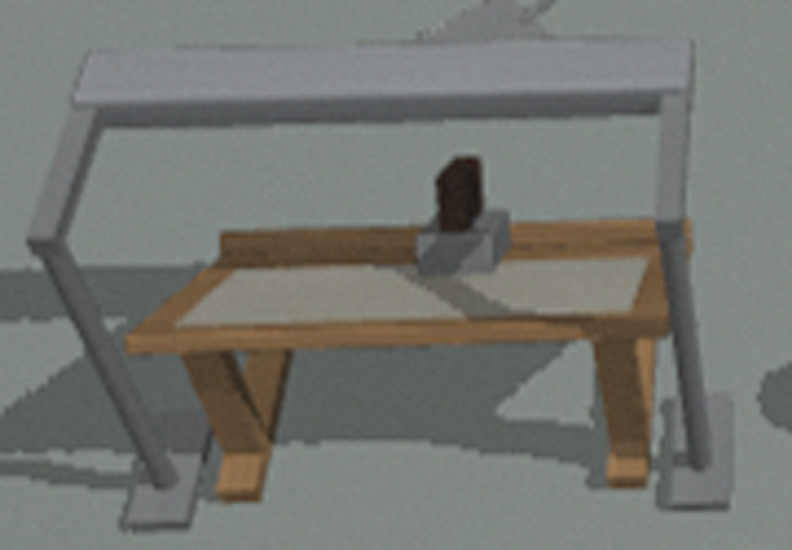

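The crops show:
- **c1 and c3:** bar and board corners, and the fin (top view crop x 303–343, front tip at (319,413)).
- **c2:** chest front edge from (48,110) to (633,88), handle bar from (220,520) to (490,508), and the pocket's left rim at x≈188, y 252–398.

I'll fit the poses by reprojection.

```bash
cat > fit.py <<'E'
from rig import arm
import numpy as np
from scipy.optimize import least_squares
C={n:arm.get_calibration(n) for n in("scene","top")}
def proj(n,P):
    T=np.linalg.inv(C[n]["cam_to_world"]);p=(T[:3,:3]@np.asarray(P).T).T+T[:3,3]
    q=(C[n]["intrinsics"]@p.T).T;return q[:,:2]/q[:,2:]
def fr(x,y,a):
    c,s=np.cos(a),np.sin(a);return np.array([[c,-s,0],[s,c,0],[0,0,1]]),np.array([x,y,0])
def run(model,obs,x0):
    def f(p):
        r=[]
        for n,key,uv in obs: r.append(proj(n,[model(p,key)])[0]-uv)
        return np.array(r)
    s=least_squares(lambda p:f(p).ravel(),x0,loss="soft_l1",f_scale=1.)
    for (n,k,_),e in zip(obs,f(s.x)):print(n,k,np.round(e,1))
    return s.x
E
cat > go.py <<'E'
from fit import *
t=lambda u,v:np.array([360+u/5,145+v/5]);t2=lambda u,v:np.array([155+u/5,160+v/5]);s=lambda u,v:np.array([105+u/4.4,170+v/4.4])
A=np.radians(35);sl=lambda d,y,h:(-.06+d*np.cos(A)-h*np.sin(A),y,.035+d*np.sin(A)+h*np.cos(A))
def ms(p,k):
    R,o=fr(*p[:3])
    if k[0]=="w":k=sl(.03+k[1],p[3]+k[2],k[3])
    return o+R@np.array(k)
L=.145
obs=[("top",(-.004,L,.214),t(84,193)),("top",(-.004,-L,.214),t(740,208)),("top",(-.04,L,.19),t(84,271)),("top",(-.04,-L,.19),t(738,284)),
("scene",(-.004,-L,.214),s(75,103)),("scene",(-.004,L,.214),s(692,93)),("scene",(-.04,-L,.214),s(92,50)),("scene",(-.04,L,.214),s(692,42)),
("top",sl(.15,.13,0),t(108,97)),("top",sl(.15,-.13,0),t(622,108)),("scene",sl(.15,-.13,0),s(127,335)),("scene",sl(.15,.13,0),s(668,320)),
("top",("w",-.025,0,.054),t(319,413)),("top",("w",-.03,.02,.022),t(268,395)),
("scene",("w",.03,-.02,.022),s(417,236)),("scene",("w",.03,.02,.022),s(495,238)),("scene",("w",.03,-.02,0),s(417,274)),("scene",("w",.03,.02,0),s(493,272))]
p=run(ms,obs,[.6,-.25,0,0]);print("stand",p)
def mc(p,k):
    R,o=fr(*p[:3]);k=np.array(k[1:])-(np.array([p[3],0,0]) if k[0]=="d" else 0)
    return o+R@k
oc=[("top",("c",0,.14,.142),t2(48,110)),("top",("c",0,-.14,.142),t2(633,90)),("top",("d",-.05,.06,.105),t2(221,519)),("top",("d",-.05,-.06,.105),t2(490,507)),
("top",("d",.047+.037,.088,.08),t2(190,254)),("top",("d",.01,.088,.08),t2(188,398)),("top",("d",.084,-.032,.08),t2(432,241)),
("scene",("c",0,.14,.142),np.array([487,210.])),("scene",("c",0,-.14,.142),np.array([363,215.]))]
q=run(mc,oc,[.6,.25,0,.15]);print("chest",q)
print("pocket",mc(q,("d",.047,.06,.062)),"handle",mc(q,("d",-.05,0,.105)))
E
python3 go.py
```

```text
top (-0.004, 0.145, 0.214) [-1.5 -2.5]
top (-0.004, -0.145, 0.214) [-0.6 -2.2]
top (-0.04, 0.145, 0.19) [-2.9  0.1]
top (-0.04, -0.145, 0.19) [-3.8  0.8]
scene (-0.004, -0.145, 0.214) [-3.3 -0.8]
scene (-0.004, 0.145, 0.214) [-1.3 -2.2]
scene (-0.04, -0.145, 0.214) [-2.8 -1. ]
scene (-0.04, 0.145, 0.214) [-0.7 -2.5]
top (np.float64(0.06287280664334877), 0.13, np.float64(0.12103646545265691)) [-5.2 -0.8]
top (np.float64(0.06287280664334877), -0.13, np.float64(0.12103646545265691)) [-1.3 -0.3]
scene (np.float64(0.06287280664334877), -0.13, np.float64(0.12103646545265691)) [-2.  -0.1]
scene (np.float64(0.06287280664334877), 0.13, np.float64(0.12103646545265691)) [-0.6 -0.6]
top ('w', -0.025, 0, 0.054) [-1.4  0.4]
top ('w', -0.03, 0.02, 0.022) [-2.  -0.3]
scene ('w', 0.03, -0.02, 0.022) [-0.9 -0.2]
scene ('w', 0.03, 0.02, 0.022) [-1.1 -1.1]
scene ('w', 0.03, -0.02, 0) [-0.2  0.4]
scene ('w', 0.03, 0.02, 0) [-0.   0.3]
stand [ 0.59584181 -0.26588629  0.04073137  0.01219905]
top ('c', 0, 0.14, 0.142) [-1.  -0.3]
top ('c', 0, -0.14, 0.142) [ 0.6 -0.5]
top ('d', -0.05, 0.06, 0.105) [ 0.9 -0.1]
top ('d', -0.05, -0.06, 0.105) [-1.9  0.4]
top ('d', 0.08399999999999999, 0.088, 0.08) [-0.6 -0.8]
top ('d', 0.01, 0.088, 0.08) [-0.9  0.3]
top ('d', 0.084, -0.032, 0.08) [-0.5  0. ]
scene ('c', 0, 0.14, 0.142) [-5.  -3.1]
scene ('c', 0, -0.14, 0.142) [-3.2  1.3]
chest [0.58345425 0.22980295 0.1034573  0.14284372]
pocket [0.48192662 0.27958408 0.062     ] handle [0.39164165 0.20988743 0.105     ]
```

```bash
cat >> fit.py <<'E'
def ray(n,uv,z):
    c=C[n];M=np.array(c["cam_to_world"]);d=M[:3,:3]@np.linalg.inv(c["intrinsics"])@np.array([*uv,1.])
    return np.round(M[:3,3]+d*(z-M[2,3])/d[2],4)
E
python3 - <<'E'
from fit import *
R=arm.current_tool_rot();p=np.array(arm.current_ee_pos());print(arm.current_width())
# open fingertips
print("tips",proj("scene",[p+R[:,1]*.046,p-R[:,1]*.046,p]),proj("top",[p+R[:,1]*.046,p-R[:,1]*.046]))
print("origin scene",proj("scene",[[0,0,0],[0,.095,0],[0,-.095,0]]))
print("mat",ray("scene",(463,136),0),ray("top",(119,366),0))
print("jar lid",ray("scene",(315.5,248),.065),ray("top",(324.5,180),.065))
for n,a,b in(("scene",(105+692/4.4,170+93/4.4),(105+75/4.4,170+103/4.4)),("top",(376.8,183.6),(508,186.6))):
  print("bar back",n,ray(n,a,.214),ray(n,b,.214))
print("handle scene",ray("scene",(401,168),.105))
E
python3 - <<'E'
import cv2,numpy as np
b=cv2.imread("pics/scene0.png")
r=lambda x,y,w,h:cv2.resize(b[y:y+h,x:x+w],(w*4,h*4),interpolation=cv2.INTER_CUBIC)
o=np.zeros((600,800,3),np.uint8)
x=r(340,155,150,72);o[:288,:600]=x
x=r(505,40,95,75);o[290:590,:380]=x
x=r(300,175,40,75);o[290:590,400:560]=x
x=r(440,90,60,55);o[290:510,560:800]=x
cv2.imwrite("pics/c4.png",o)
E
```

```text
0.09129228667796362
tips [[552.71176178 101.79629964]
 [516.48736536  93.90959085]
 [534.42945099  97.81590865]] [[ 10.62947019 311.73649189]
 [ 48.10317124 332.46765702]]
origin scene [[315.39837068 110.24571132]
 [343.7452565  110.45674643]
 [286.96474053 110.03403042]]
mat [0.133  0.4663 0.    ] [0.1269 0.4671 0.    ]
jar lid [ 0.6264 -0.006   0.065 ] [ 0.6176 -0.0102  0.065 ]
bar back scene [ 0.5923 -0.118   0.214 ] [ 0.6001 -0.4036  0.214 ]
bar back top [ 0.5804 -0.1246  0.214 ] [ 0.593  -0.4122  0.214 ]
handle scene [0.3997 0.2152 0.105 ]
```

View pics/c4.png

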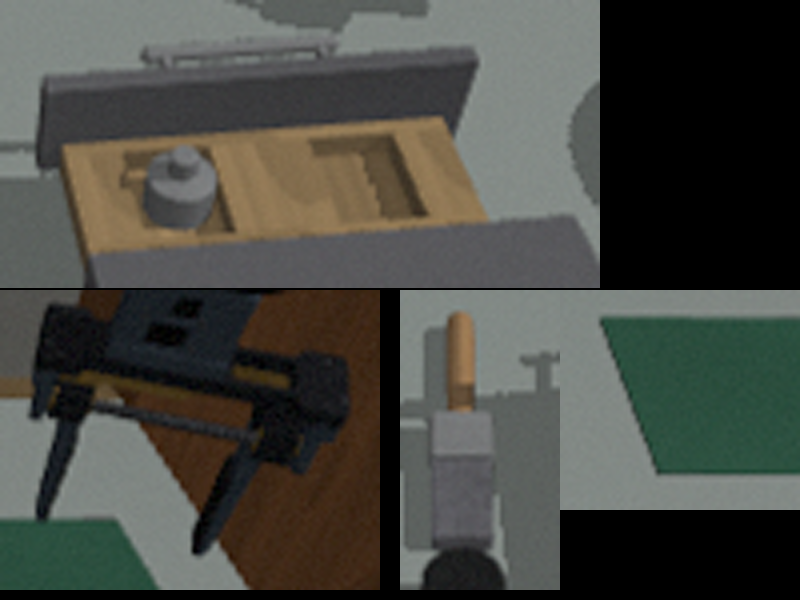

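The scene crop shows the empty pocket's rim and the fingertips at about (515.5,97.5) and (555,105.7), close to where projection puts them. The two cameras still disagree by 6–10 mm in x, so I'll take the mean, go to a standoff above the fin, and compare the fingertips with the fin there.

```bash
cat > h.py <<'E'
from fit import *
import cv2
A=np.radians(35)
ST=np.array([.5958,-.2659,.0407]);WY=.0122
def grasp(h,dx=0,dy=0,st=ST):
    "TCP pose h above the underside of the weight along its z; dx up slope"
    R,o=fr(*st);d=.03+dx
    p=o+R@np.array([-.06+d*np.cos(A)-h*np.sin(A),WY+dy,.035+d*np.sin(A)+h*np.cos(A)])
    x=-(R@np.array([np.cos(A),0,np.sin(A)]));z=R@np.array([np.sin(A),0,-np.cos(A)]);y=np.cross(z,x)
    return p,np.c_[x,y,z]
def crop(name,n,x,y,w,h,s):
    im=arm.snapshot(n)[:,:,::-1];cv2.imwrite(f"pics/{name}_full.png",im)
    return cv2.resize(im[y:y+h,x:x+w],None,fx=s,fy=s,interpolation=cv2.INTER_CUBIC)
E
python3 - <<'E'
from h import *
p,R=grasp(.116)
for hh in(.026,.116,.25):print(hh,grasp(hh)[0],arm.solve_ik(*grasp(hh)))
q=arm.current_ee_pos();arm.move_l([q[0],q[1],.40],feed=.25)
P,_=grasp(.30);arm.move_to(P,R);arm.move_l(p,feed=.15)
arm.grip(.06)
print(arm.current_t(),arm.current_ee_pos(),p,arm.current_width(),arm.current_force())
a=crop("g1t","top",370,150,140,100,5);b=crop("g1s","scene",140,170,140,75,5)[:,:700]
o=np.zeros((600,700,3),np.uint8);o[:300]=cv2.resize(a,None,fx=.6,fy=.6)[:300] if 0 else 0
cv2.imwrite("pics/g1.png",np.vstack([cv2.resize(a[50:500],None,fx=.7,fy=.7,interpolation=3),cv2.resize(b,None,fx=.7,fy=.7,interpolation=3)]))
y=R[:,1]*.03
for n in C:print(n,proj(n,[p+y,p-y,p]))
E
```

```text
0.026 [ 0.54500686 -0.25575831  0.07350525] [-45.50823793  33.7811821  115.23857635  77.84370056  25.78088173
 151.31870626]
0.116 [ 0.49342773 -0.25785874  0.14722893] [-51.09691842  22.95313464 116.96767882  60.00366127  32.13340923
 166.44825485]
0.25 [ 0.41663214 -0.26098605  0.2569953 ] NoneTraceback (most recent call last):
  File "<stdin>", line 5, in <module>
rig.Unreachable: the arm cannot take that pose within its joint ranges
```

Run:
```python
from h import *
F=np.diag([-1,-1,1.])
for hh in(.026,.07,.116,.15,.2,.25,.3):
    p,R=grasp(hh);print(hh,np.round(p,3),*[None if (s:=arm.solve_ik(p,r)) is None else np.round(s) for r in(R,R@F)])
# lifting straight up / tilting to vertical
p,R=grasp(.116)
for f in (0,.5,1):
    a=A*(1-f);Rs=fr(*ST)[0]
    x=-(Rs@[np.cos(a),0,np.sin(a)]);z=Rs@[np.sin(a),0,-np.cos(a)];r=np.c_[x,np.cross(z,x),z]
    for zz in(.2,.3,.4):print(f,zz,*[None if (s:=arm.solve_ik([p[0],p[1],zz],q)) is None else np.round(s) for q in(r,r@F)])
print(np.round(arm.current_joint_positions()),arm.current_ee_pos())
```

```text
0.026 [ 0.545 -0.256  0.074] [-46.  34. 115.  78.  26. 151.] [-46.  34. 115.  78.  26. -29.]
0.07 [ 0.52  -0.257  0.11 ] [-48.  29. 116.  69.  28. 159.] [-48.  29. 116.  69.  28. -21.]
0.116 [ 0.493 -0.258  0.147] [-51.  23. 117.  60.  32. 166.] [-51.  23. 117.  60.  32. -14.]
0.15 [ 0.474 -0.259  0.175] [-53.  19. 117.  54.  36. 171.] [-53.  19. 117.  54.  36.  -9.]
0.2 [ 0.445 -0.26   0.216] None [-57.  13. 116.  47.  42.  -3.]
0.25 [ 0.417 -0.261  0.257] None [-61.   7. 115.  42.  50.   0.]
0.3 [ 0.388 -0.262  0.298] None [-66.   2. 112.  39.  58.   3.]
0 0.2 None [-51.  17. 113.  49.  38.   0.]
0 0.3 [ -51.    8.  105.   37.   51. -163.] [-51.   8. 105.  37.  51.  17.]
0 0.4 [ -51.    2.   95.   31.   64. -153.] [-51.   2.  95.  31.  64.  27.]
0.5 0.2 [ -41.   18.  101.   16.   50. -143.] [-41.  18. 101.  16.  50.  37.]
0.5 0.3 [ -41.   11.   92.   13.   64. -138.] [-41.  11.  92.  13.  64.  42.]
0.5 0.4 [ -41.    7.   82.   12.   78. -135.] [-41.   7.  82.  12.  78.  45.]
1 0.2 [ -34.   24.   88.   -0.   68. -126.] [-34.  24.  88.  -0.  68.  54.]
1 0.3 [ -34.   18.   79.   -0.   82. -126.] [-34.  18.  79.  -0.  82.  54.]
1 0.4 [ -34.   15.   69.   -0.   96. -126.] [-34.  15.  69.  -0.  96.  54.]
[62. 22. 59. -0. 99. -5.] [0.2406026  0.57595972 0.39840875]
```

```bash
sed -i 's/return p,np.c_\[x,y,z\]/return p,np.c_[-x,-y,z]/' h.py
cat > look.py <<'E'
from h import *
def look(name,tc,sc):
    a=crop(name+"t","top",*tc,140,62,5);b=crop(name+"s","scene",*sc,140,56,5)
    cv2.imwrite(f"pics/{name}.png",np.vstack([a,b]))
E
python3 - <<'E'
from look import *
p,R=grasp(.116)
Rv=fr(*ST)[0]@np.diag([1,-1,-1.])
arm.move_to([.46,-.257,.40],Rv)
arm.move_to([.46,-.257,.30],R);arm.move_l(p,feed=.15)
arm.grip(.06)
print(arm.current_t(),arm.current_ee_pos(),p,arm.current_width(),arm.current_force())
look("g1",(370,175),(140,170))
y=R[:,1]*.03
for n in C:print(n,proj(n,[p+y,p-y,p]))
E
```

```text
6.625 [ 0.49343601 -0.25785786  0.14724283] [ 0.49342773 -0.25785874  0.14722893] 0.06048051182729289 [-0.31371211  0.28843221 -0.8696264 ]
scene [[194.27614708 181.20816175]
 [220.32693537 180.57259817]
 [207.32105992 180.88990376]]
top [[442.31634273 231.15267549]
 [416.22427755 230.47902132]
 [429.26959085 230.81582983]]
```

View pics/g1.png

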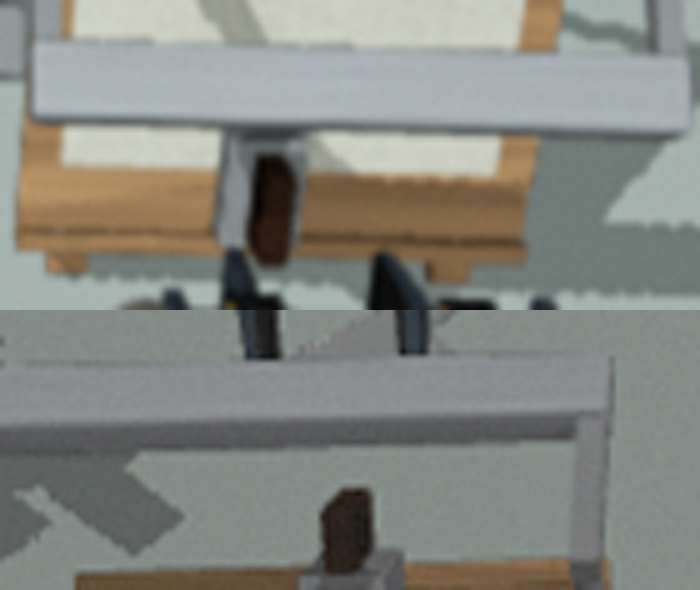

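Top view: the fingertips sit at about (419.6,225.4) and (444.4,225.4). Their centre is 432 against 429.3 predicted, so the top camera is biased by about +2.7 px in u. The scene view is within +0.5 px. I'll refit with these biases.

```bash
sed -i 's/return q\[:,:2\]\/q\[:,2:\]/return q[:,:2]\/q[:,2:]+B[n]/; s/^def proj/B={"top":np.array([2.7,.5]),"scene":np.array([.5,0.])}\ndef proj/; s/\[\*uv,1.\]/[*(np.array(uv)-B[n]),1.]/' fit.py
sed -i 's/("scene",("c",0,.14,.142),np.array(\[487,210.\]))/("scene",("d",-.05,.06,.105),np.array([340+336\/4,155+46\/4])),("scene",("d",-.05,-.06,.105),np.array([340+146\/4,155+56\/4])),("scene",("d",.084,.088,.08),np.array([340+427\/4,155+215\/4])),("scene",("d",.01,.088,.08),np.array([340+389\/4,155+135\/4])),&/' go.py
python3 go.py
```

```text
top (-0.004, 0.145, 0.214) [ 0.3 -2.7]
top (-0.004, -0.145, 0.214) [ 1.1 -1.8]
top (-0.04, 0.145, 0.19) [-1.1 -0.1]
top (-0.04, -0.145, 0.19) [-2.1  1.1]
scene (-0.004, -0.145, 0.214) [-1.8 -0.7]
scene (-0.004, 0.145, 0.214) [ 0.1 -1.7]
scene (-0.04, -0.145, 0.214) [-1.3 -0.9]
scene (-0.04, 0.145, 0.214) [ 0.7 -2.1]
top (np.float64(0.06287280664334877), 0.13, np.float64(0.12103646545265691)) [-3.3 -0.9]
top (np.float64(0.06287280664334877), -0.13, np.float64(0.12103646545265691)) [ 0.7 -0. ]
scene (np.float64(0.06287280664334877), -0.13, np.float64(0.12103646545265691)) [-0.7  0. ]
scene (np.float64(0.06287280664334877), 0.13, np.float64(0.12103646545265691)) [ 0.7 -0.1]
top ('w', -0.025, 0, 0.054) [0.8 0.5]
top ('w', -0.03, 0.02, 0.022) [ 0.3 -0.2]
scene ('w', 0.03, -0.02, 0.022) [-0.1  0.1]
scene ('w', 0.03, 0.02, 0.022) [-0.3 -0.8]
scene ('w', 0.03, -0.02, 0) [0.6 0.7]
scene ('w', 0.03, 0.02, 0) [0.8 0.6]
stand [ 0.5966468  -0.2638645   0.03713676  0.0109667 ]
top ('c', 0, 0.14, 0.142) [-0.4 -0.1]
top ('c', 0, -0.14, 0.142) [ 1.2 -0.4]
top ('d', -0.05, 0.06, 0.105) [ 1.6 -0.4]
top ('d', -0.05, -0.06, 0.105) [-1.2  0.1]
top ('d', 0.08399999999999999, 0.088, 0.08) [ 0.1 -1.1]
top ('d', 0.01, 0.088, 0.08) [-0.1 -0. ]
top ('d', 0.084, -0.032, 0.08) [ 0.3 -0.3]
scene ('d', -0.05, 0.06, 0.105) [-0.4 -1.7]
scene ('d', -0.05, -0.06, 0.105) [ 1.7 -1.1]
scene ('d', 0.084, 0.088, 0.08) [ 1.3 -0.3]
scene ('d', 0.01, 0.088, 0.08) [ 1.7 -1.6]
scene ('c', 0, 0.14, 0.142) [-2.3 -2.9]
scene ('c', 0, -0.14, 0.142) [-0.4  1.6]
chest [0.58408785 0.23476858 0.10428653 0.1418939 ]
pocket [0.48346365 0.28456438 0.062     ] handle [0.39323649 0.21479288 0.105     ]
```

```bash
sed -i 's/^ST=.*/ST=np.array([.5966,-.2639,.0371]);WY=.0110/' h.py
python3 - <<'E'
from look import *
for h in(.116,.06,.045,.036,.028):
    p,R=grasp(h);arm.move_l(p,R,feed=.08 if h<.1 else .05)
    f=np.array(arm.current_force());print(h,np.round(f,2),round(float(f@R[:,2]),2))
    if abs(f@R[:,2])>6:break
arm.grip(.0);print("width",arm.current_width(),arm.current_grasp_force(),arm.current_force(),arm.current_t())
look("g2",(370,175),(140,170))
E
```

```text
0.116 [ 0.74 -1.   -0.17] 0.54
0.06 [-0.66 -0.49 -0.91] 0.36
0.045 [ 0.   -0.85 -0.07] 0.04
0.036 [ 0.17 -0.53 -0.12] 0.18
0.028 [-0.79 -0.43  0.93] -1.22
width 0.015872969577266954 29.990960955619812 [-0.06155466 -3.51705587  0.88333797] 9.425
```

View pics/g2.png

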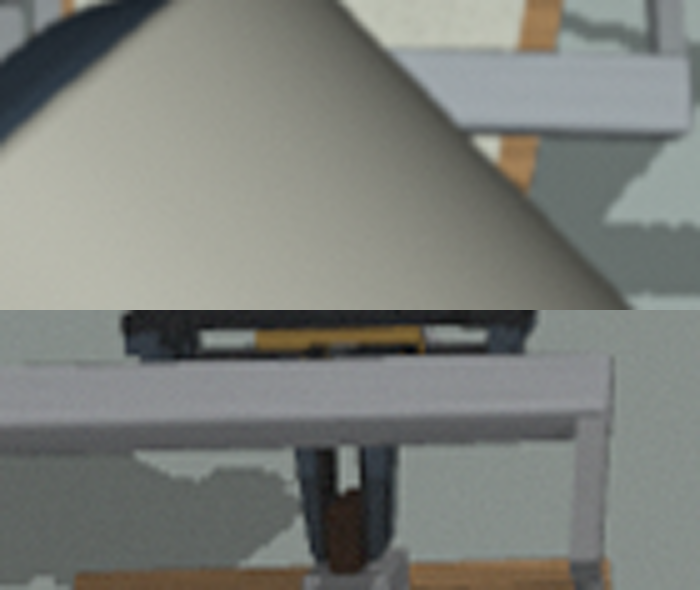

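The scene view shows the fin gripped between both fingers at around (208,275), and the width of 15.9 mm matches the fin. Next: lift, turn upright and hover over the pocket.

```bash
cat >> h.py <<'E'
CH=np.array([.5841,.2348,.1043]);POC=np.array([.4835,.2846,.062])
RC=fr(*CH)[0]@np.diag([1,-1,-1.])
E
python3 - <<'E'
from look import *
p,R=grasp(.15);arm.move_l(p,R,feed=.1)
print(arm.current_width(),arm.current_grasp_force(),arm.current_force())
arm.move_l([p[0],p[1],.32],feed=.15)
Rv=fr(*ST)[0]@np.diag([1,-1,-1.])
arm.move_to([.48,-.22,.36],Rv)
print(arm.solve_ik(POC+[0,0,.30],RC),arm.solve_ik(POC+[0,0,.03],RC))
arm.move_to(POC+[0,0,.28],RC);arm.move_l(POC+[0,0,.115],feed=.12)
print(arm.current_ee_pos(),arm.current_width(),arm.current_force(),arm.current_t())
im=arm.snapshot("scene")[:,:,::-1];cv2.imwrite("pics/h1.png",cv2.resize(im[110:230,340:500],None,fx=5,fy=5,interpolation=2))
g=arm.current_ee_pos();o=np.array(g)-[0,0,.028];Rw=fr(*CH)[0]
for k in[(.03,.02,0),(.03,-.02,0),(.03,.02,.022),(.03,-.02,.022),(.025,.008,.054),(.025,-.008,.054)]:print(k,(proj("scene",[o+Rw@np.array(k)])[0]-[340,110])*5)
E
```

```text
0.01614898179132477 29.9910905957222 [-0.28254254 -0.02246654 -4.82885359]
[ 2.43840377e+01  1.67616376e+01  7.25660841e+01 -2.54444375e-14
  9.06722783e+01  1.08408088e+02] [ 2.43840377e+01  3.17270878e+01  9.38543837e+01 -2.54444375e-14
  5.44185285e+01  1.08408088e+02]
[0.48381052 0.2847447  0.17756768] 0.016081679366173773 [-0.01949763 -0.06403201 -3.36994208] 16.0833
(0.03, 0.02, 0) [554.02966436 382.34931152]
(0.03, -0.02, 0) [470.83292502 388.38698564]
(0.03, 0.02, 0.022) [565.36555668 348.21728865]
(0.03, -0.02, 0.022) [480.8832584  354.22355781]
(0.025, 0.008, 0.054) [553.09950975 290.84158891]
(0.025, -0.008, 0.054) [518.64193117 293.20245908]
```

View pics/h1.png

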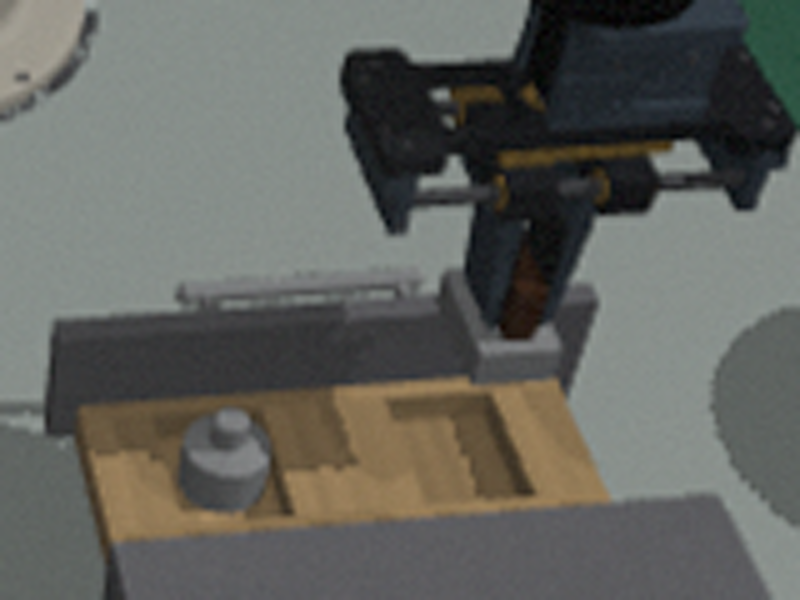

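The block's back face is at crop (476,383), (558,378), (562,342) and (482,346). The pocket rim corners are at (530,493), (490,393) and (388,400). I'll compare the two directly within this one picture.

```bash
cat > rel.py <<'E'
from look import *
def rel(wpts,ppts,org=(340,110),s=5,h=.0285):
    g=np.array(arm.current_ee_pos());Rw=fr(*CH)[0]
    px=lambda u,v:(org[0]+u/s,org[1]+v/s)
    w=np.mean([ray("scene",px(*uv),g[2]-h+k[2])-Rw@np.array(k)*[1,1,0] for k,uv in wpts],0)
    pk=[ray("scene",px(*uv),.08)-Rw@np.array([*k,0]) for k,uv in ppts]
    print("weight",w,"tcp",g,"pockets",pk);d=Rw.T@(np.mean(pk,0)-w);print("pocket-weight in chest frame",d[:2])
E
python3 - <<'E'
from rel import *
rel([((.03,-.02,0),(476,383)),((.03,.02,0),(558,378)),((.03,.02,.022),(562,342)),((.03,-.02,.022),(482,346))],
 [((.037,.028),(530,493)),((-.037,.028),(490,393)),((-.037,-.028),(388,400))])
E
```

```text
weight [0.47933803 0.28662667 0.1601    ] tcp [0.4838467  0.2847639  0.17761393] pockets [array([0.48391618, 0.27950005, 0.08      ]), array([0.48871404, 0.28120427, 0.08      ]), array([0.48818382, 0.28389995, 0.08      ])]
pocket-weight in chest frame [ 0.00702856 -0.00585548]
```

Run:
```python
from rel import *
g=POC+fr(*CH)[0]@np.array([.005,-.004,0])
arm.move_l(g+[0,0,.115],feed=.05);arm.move_l(g+[0,0,.028+.026],feed=.06)
print(arm.current_ee_pos(),arm.current_force())
im=arm.snapshot("scene")[:,:,::-1];cv2.imwrite("pics/h2.png",cv2.resize(im[140:220,390:490],None,fx=7,fy=7,interpolation=2))
```

```text
[0.4891418  0.28124214 0.11638476] [ 0.26167733 -0.18408244 -3.8322155 ]
```

View pics/h2.png

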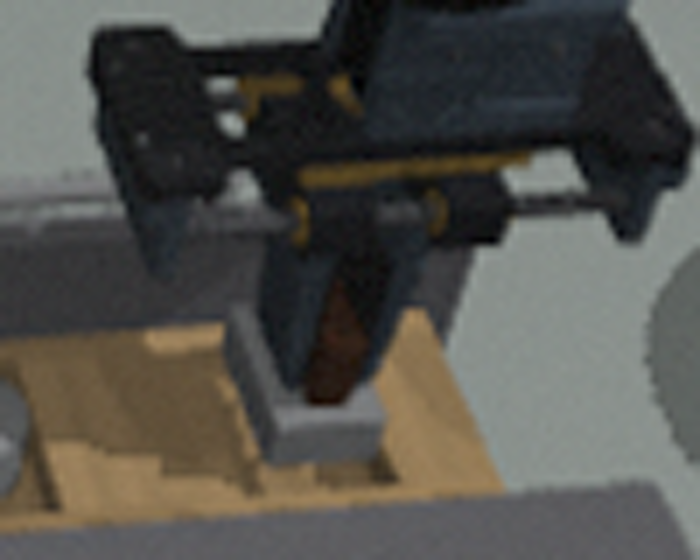

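The block's bottom back edge runs from about (272,462) to (380,457), and the pocket's back-left rim corner is at (398,482). The back-right corner is near (262,492).

Run:
```python
from rel import *
for c in ([((.037,.028),(398,482))],[((.037,-.028),(262,492))]):
  rel([((.03,-.02,0),(272,462)),((.03,.02,0),(380,457)),((.03,.02,.022),(385,413)),((.03,-.02,.022),(277,423))],c,org=(390,140),s=7)
```

```text
weight [0.48608803 0.28220167 0.0989    ] tcp [0.48914294 0.28127824 0.11640554] pockets [array([0.48471618, 0.28140005, 0.08      ])]
pocket-weight in chest frame [-0.00144785 -0.00065444]
weight [0.48608803 0.28220167 0.0989    ] tcp [0.48914294 0.28127824 0.11640554] pockets [array([0.48368596, 0.28869573, 0.08      ])]
pocket-weight in chest frame [-0.00171291  0.00670885]
```

Run:
```python
from rel import *
g=POC+fr(*CH)[0]@np.array([.004,-.003,0])
f0=np.array(arm.current_force())
for z in [.052,.046,.040,.036,.034]+list(np.arange(.033,.0235,-.001)):
    arm.move_l(g+[0,0,z],feed=.03)
    f=np.array(arm.current_force())-f0
    if z<.0325 or np.linalg.norm(f)>2:print(round(z,4),np.round(f,2))
    if np.linalg.norm(f)>4:break
arm.sleep(.2)
print(arm.current_ee_pos(),arm.current_torque(),arm.current_t())
```

```text
0.032 [-0.07 -0.97 -0.27]
0.031 [-1.08 -0.58 -0.  ]
0.03 [-0.13 -1.9  -0.25]
0.029 [ 0.24 -1.03 -0.2 ]
0.028 [ 0.56 -1.17 -0.85]
0.027 [-0.51 -1.11 -0.57]
0.026 [-0.21 -3.48  9.97]
[0.48845604 0.28209721 0.08860754] [-0.51612122  0.15347545  0.03681494] 21.3083
```

Run:
```python
from rel import *
arm.grip(.04);print(arm.current_width(),arm.current_grasp_force(),arm.current_force())
g=np.array(arm.current_ee_pos());arm.move_l([g[0],g[1],.30],feed=.15)
# back away toward the robot for clear view
arm.grip(0)
arm.move_to([.30,.12,.30],RC)
print(arm.current_t())
t=arm.snapshot("top")[:,:,::-1];s=arm.snapshot("scene")[:,:,::-1]
r=lambda i,x,y,w,h:cv2.resize(i[y:y+h,x:x+w],(w*5,h*5),interpolation=2)
cv2.imwrite("pics/r1.png",np.vstack([r(t,165,190,130,60),r(s,355,165,130,60)]))
h=np.array([.3932,.2148,.105]);Rw=fr(*CH)[0]
for dx in(-.07,-.06,0,.14):
  print(dx,[None if (q:=arm.solve_ik(h+Rw@np.array([dx,0,z]),RC)) is None else np.round(q) for z in(-.012,.1)])
```

```text
0.03984434953166559 0.0 [-0.65781548  0.09160172  0.43600651]
25.1333
-0.07 [array([ 24.,  21., 118.,  -0.,  41., 108.]), array([ 24.,  10., 109.,  -0.,  61., 108.])]
-0.06 [array([ 23.,  22., 117.,  -0.,  42., 107.]), array([ 23.,  10., 108.,  -0.,  62., 107.])]
0 [array([ 21.,  25., 109.,  -0.,  46., 105.]), array([ 21.,  15., 102.,  -0.,  64., 105.])]
0.14 [array([ 17.,  33.,  91.,  -0.,  56., 101.]), array([ 17.,  25.,  84.,  -0.,  71., 101.])]
```

View pics/r1.png

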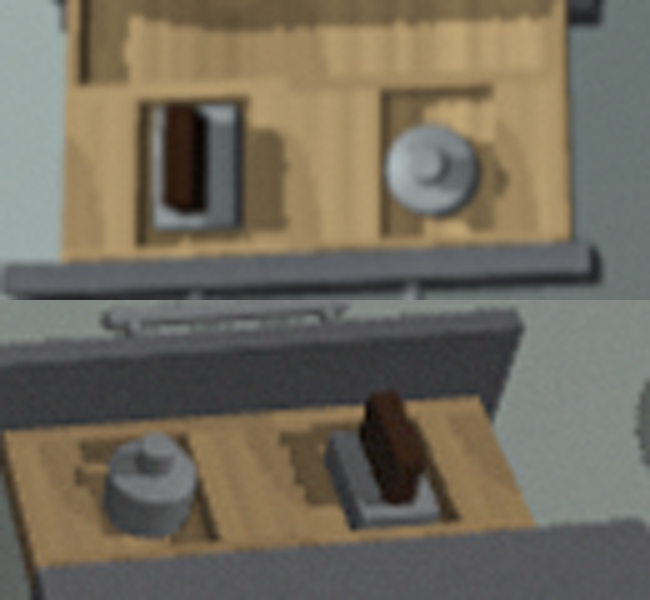

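The weight lies flat in the left pocket with gaps on all sides, and the fin runs front to back. Now I'll shut the drawer by its handle.

Run:
```python
from rel import *
Rw,o=fr(*CH)
P=lambda x,z:o+Rw@np.array([x,0,z])
arm.move_to(P(-.255,.25),RC);arm.move_l(P(-.255,.092),feed=.12)
f0=np.array(arm.current_force());fx=lambda:float((Rw.T@(np.array(arm.current_force())-f0))[0])
arm.move_l(P(-.225,.092),feed=.06);print(fx())
for x in list(np.arange(-.215,-.083,.01)):
    arm.move_l(P(x,.092),feed=.06);f=fx();print(round(x,3),round(f,1),end="; ")
    if f<-12:break
else:
    for x in np.arange(-.083,-.055,.002):
        arm.move_l(P(x,.092),feed=.02);arm.sleep(.05);f=fx();print(round(x,3),round(f,1),end="; ")
        if f<-8:break
print(arm.current_t())
```

```text
0.4719377630255632
-0.215 -0.8; -0.205 0.7; -0.195 0.3; -0.185 0.3; -0.175 0.5; -0.165 -1.2; -0.155 -0.1; -0.145 0.7; -0.135 0.3; -0.125 0.0; -0.115 0.0; -0.105 -0.2; -0.095 -0.7; -0.085 1.0; -0.083 -0.6; -0.081 -0.4; -0.079 0.2; -0.077 0.6; -0.075 0.0; -0.073 0.2; -0.071 -4.6; -0.069 -15.0; 34.6833
```

Run:
```python
from rel import *
Rw,o=fr(*CH);P=lambda x,z:o+Rw@np.array([x,0,z])
arm.sleep(.3);arm.move_l(P(-.15,.092),feed=.08);arm.move_l(P(-.2,.3),feed=.15)
t=arm.snapshot("top")[:,:,::-1];s=arm.snapshot("scene")[:,:,::-1]
r=lambda i,x,y,w,h:cv2.resize(i[y:y+h,x:x+w],(w*4,h*4),interpolation=2)
cv2.imwrite("pics/e.png",np.vstack([r(t,155,150,180,70),r(s,300,175,180,75)]))
print(arm.current_t(),proj("top",[P(-.05,.105)+Rw@np.array([0,k,0]) for k in(.06,-.06)]))
```

```text
37.8167 [[201.86746304 204.30357463]
 [251.43948898 202.48391735]]
```

View pics/e.png

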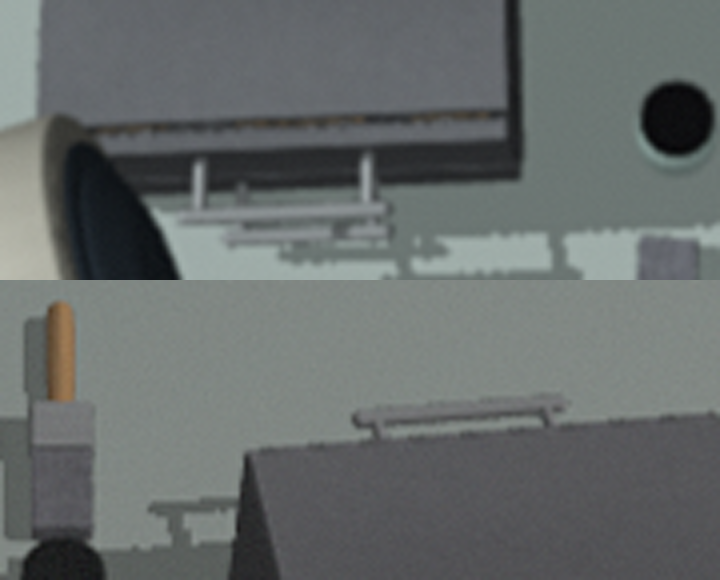

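The shut handle's ends are at about (201,204.2) and (250.5,201.8), within 1 px of the position predicted for fully shut. The jar and brush haven't moved.

```bash
python3 -c "
from rig import arm
print(arm.sign_off())"
```

```text
the job is handed in; nothing more can be done
None
```

The weight is in the left pocket, flat with its fin front to back, and the drawer is fully shut; the jar, brush and stand were not disturbed, and I handed the job in at about 38 s (the judging result was not shown).

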